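# Centre the carved lantern on its display stand

## Task

The carved vegetable lantern stands too near the edge of its little wooden display stand: nudge it into the middle with at least two light taps of the outside of the fingers, so that seen from above the inlaid ring shows all the way round it. The first tap brings it only part of the way; take the fingers right off it for a moment before tapping again. The foot is wobbly, so do not topple it, hit it hard or send it skidding; never take it between the fingers or lift it, leave everything else on the board where it is, and finish with the lantern standing still and the hand clear.

Things in the scene. Friction and masses are not known exactly. Their poses are not given: they have to be found in the camera images.
- lantern_foot (a point): Centre of the underside of the lantern, a carved, rigid, pale green vegetable lantern with ten ribs, 62 mm tall, about 160 g. Widest (58 mm across) 17 to 25 mm above this point, tapering to 22 mm at 52 mm, with a 20 mm wide stub on top. Foot 48 mm across, its underside flat only over the middle 28 mm and bevelled up 2 mm to the edge. Starts 26 to 35 mm from the stand's middle
- lantern: The same lantern (origin at the centre of its underside, z up its axis). It rocks about 0.2 rad before the foot's edge stops it, and drops back flat when let go. Pushed at its widest part it slides, rocking a little (friction coefficient on the stand 0.45 to 0.65, a push of about 1 N); pushed higher it tips or jams instead of sliding
- stand_middle (a point): Middle of the stand's flat round top: dark wood, 110 mm across and 40 mm high, standing on the cutting board, top 60 mm above the table; it does not move. A thin brass ring, 72 mm across, is inlaid round this point, and nothing catches on it
- stand: The same stand; origin at the centre of its underside, z up
- board: Pale wooden cutting board 380 x 560 x 20 mm (x, y, z), fixed; origin at the centre of its underside
- knife: Bystander: paring knife lying flat on the board, along its x, about 200 mm long, 20 mm wide, 15 mm high; origin near where blade meets handle
- slice_a: Bystander: ring-shaped vegetable offcut 38 mm across, 11 mm high, on the board; origin under its centre
- slice_b: Bystander: ring-shaped vegetable offcut 32 mm across, 9 mm high, on the board; origin under its centre
- ramekin: Bystander: small white bowl 72 mm across, 42 mm high, on the board; origin under its centre
- turnip_half: Bystander: half turnip 60 mm across, 42 mm high with its stub, on the board; origin under its centre
- tin: Bystander: small closed steel tin 38 mm across, 28 mm high, on the board; origin under its centre
Things that resemble listed ones, but are neither listed nor needed, are in the scene too. There is more than one size of the lantern; the job needs the middle-sized.

How it is judged:
By the outcome, as a careful person would: the job done as asked, in the order asked, and still so for the second after the job is handed in, with the robot touching nothing.
It also fails if it takes over 45 s, if anything falls off the work surface, if the arm or the gripper's body presses on something with over 40 N, if the wrist force passes 120 N, or if a joint passes its speed limit or range.

## Robot

A 7-joint arm with a two-finger parallel gripper is mounted at the origin on the work surface. World frame = base frame: x ahead of the robot, y to its left, z up, the work surface at z = 0. Lengths are in mm, angles in rad, forces in N, time in s.
With the tool pointing down it reaches from about 400 to 900 mm from the base axis. Payload 5.6 kg.
Tool frame: the origin (TCP) lies midway between the tips of the shut fingers; the grasp point (between the pads) lies 19 mm behind it; z points along the fingers, y is the line along which they close (so a half turn about z gives the same grasp; the last joint's range is limited). The gripper opens to 92 mm and grips with 3 to 60 N. Pads are 20 mm wide; open, the fingers measure 128 mm over their backs; the gripper's body (75 mm by 189 mm) begins 69 mm behind the grasp point.
Start: joints at [-0.043, 0.468, -0.012, 1.603, 0.006, 1.071, -0.056], TCP at [650.007, -0.044, 214.592] pointing down, gripper open.
Joint ranges: [-2.53, 2.53], [-0.31, 2.02], [-1.57, 1.55], [0.28, 2.44], [-1.29, 4.43], [0.15, 1.84], [-2.92, 2.92]. Speed limits (rad/s): [2.57, 2.57, 3.14, 3.14, 3.14, 3.14, 3.14].

## Interface

Orientations are given as a rotation vector (axis times angle).
In Python, from cell import robot, grip, kin, viewer gives the robot as it stands. Calls block until the motion is done:
- robot.movep(position, orientation): joint-space move of the TCP to a pose.
- robot.servo_line(position, feed=150, rotation=None): straight line of the TCP; rotation=None keeps the orientation; feed is the mean speed in mm/s.
- robot.goto_joints(angles): joint-space move.
- grip(opening, newtons=None): opening from 0.0 (shut) to 1.0 (fully open); newtons is the grip in N (None keeps the last); returns when the fingers have stopped.
- robot.hold(seconds).
- kin.ik(position, orientation): joint angles nearest the present ones, or None.
- robot.observe(): the state.
- viewer.read_camera(name): name is "scene" or "side" or "wrist"; returns the picture (480x640x3 uint8, red, green, blue); there is no depth.
- viewer.camera_info(name): a dict with "camera_matrix" (3x3 intrinsics, pixels), "R" (3x3) and "t" (3): a world point X has camera coordinates R X + t. Camera axes: x right, y down, z forward; pixel columns grow to the right and rows downward; lengths in mm; the calibration is good to about 2 mm. A picture is of the moment at which its call begins: read the wrist's pose just before it. camera_info takes no time and is no camera call; for the wrist camera it gives the pose at the moment of the call.
A pose or a line that the arm cannot do raises robot.IKError and nothing moves.
- robot.job_done(): hands the job in; it is judged then, once.
Trained networks look in the newest picture that a camera, given by its name, has taken for a name from the list of things; names that differ only in an ending like _2 or _b are one class to them, and where a whole thing is asked for, a point or a joint stands for the part that bears it (a point fixed in the world has none). Each returns a list of dicts, best first, with "confidence" (0 to 1); they miss things now and then, are a little off and sometimes report something else, mostly with a low value. They report only what shows in the picture. A call takes as long as a camera call. They do not tell look-alikes from the thing itself.
- viewer.silhouettes(name, camera): "mask" (480x640 bool, what is visible of it).
- viewer.pinpoint(name, camera): "at" ([x, y, z] in mm, in the coordinates of the camera as it stood for that picture, good to about 4 mm: a listed point, or the origin of a listed thing).
The state is a dict: "t": time; "joints": joint angles; "joint_velocities": joint speeds; "joint_torque": joint torques, N m; "tcp_pos": TCP position; "tcp_rot": TCP orientation; "contact_force": force on the tool from outside, world axes, zero at the start; "wrist_torque": the same for the moment, N m; "grip_width": opening from 0.0 (shut) to 1.0 (fully open); "grip_force": force on a finger pad.
Only numpy, scipy, OpenCV 4.12 (cv2) and the standard library are available. Lean on these libraries where they do the work, as an engineer would, in place of code of your own. Each camera call takes 0.05 s, during which the arm holds its last target. There are 200 camera calls.

## Working session

There is one attempt and no reset: what is moved stays moved. The work goes in short steps, each a Python script; the robot and the scene stay as the last script left them, time stands still between calls to the robot, and variables do not carry over. Pictures are saved under pics/ and viewed, at most 10 in all, crops included, and the job is handed in when it is done.

```bash
mkdir -p pics; ls; cat > h.py <<'E'
import numpy as np, cv2
from cell import robot, grip, kin, viewer
def save(im,n): cv2.imwrite(f'pics/{n}.png',cv2.cvtColor(im,cv2.COLOR_RGB2BGR))
def w(p,ci): return np.array(ci['R']).T@(np.array(p)-np.array(ci['t']))
def proj(X,ci):
    c=np.array(ci['camera_matrix'])@(np.array(ci['R'])@np.array(X)+np.array(ci['t'])); return c[:2]/c[2]
def ray(px,z,ci):
    K=np.array(ci['camera_matrix']);R=np.array(ci['R']);t=np.array(ci['t'])
    o=-R.T@t; d=R.T@np.linalg.solve(K,[px[0],px[1],1.]); return o+d*(z-o[2])/d[2]
E
python3 - <<'E'
from h import *
s=robot.observe();print(s['t'],s['tcp_pos'],s['tcp_rot'])
ims=[]
for c in ['scene','side','wrist']:
    im=viewer.read_camera(c); ci=viewer.camera_info(c); ims.append(im); save(im,c+'0')
    for n in ['lantern_foot','stand_middle','stand','knife','slice_a','ramekin','turnip_half','tin','board']:
        for d in viewer.pinpoint(n,c): 
            if d['confidence']>.3: X=w(d['at'],ci);print(c,n,round(d['confidence'],2),X.round(),proj(X,ci).round())
print(robot.observe()['t'])
E
```

```text
pics
0.0 [ 6.49433817e+02 -1.05597633e-01  2.13661001e+02] [-2.22077434e+00 -2.22054122e+00  2.08923451e-03]
scene lantern_foot 0.74 [563.  44.  59.] [356. 241.]
scene lantern_foot 0.62 [282. 257.  -3.] [339. 141.]
scene lantern_foot 0.59 [ 734. -300.   -1.] [283. 425.]
scene stand_middle 0.77 [544.  67.  62.] [358. 229.]
scene stand 0.67 [539. 282.  20.] [420. 188.]
scene stand 0.56 [545.  69.  19.] [358. 240.]
scene knife 0.78 [537. 285.  23.] [421. 186.]
scene knife 0.54 [ 501. -159.   19.] [263. 288.]
scene slice_a 0.63 [376.  -3.  21.] [284. 211.]
scene slice_a 0.54 [374. 119.  18.] [323. 183.]
scene ramekin 0.65 [590. 193.  18.] [411. 222.]
scene turnip_half 0.95 [ 497. -157.   19.] [263. 286.]
scene turnip_half 0.73 [533.  40.   1.] [344. 248.]
scene tin 0.64 [665.  18.  15.] [380. 291.]
scene board 0.78 [527.  42.   2.] [343. 246.]
side lantern_foot 0.91 [ 737. -301.    1.] [269. 170.]
side lantern_foot 0.78 [566.  40.  64.] [282. 242.]
side lantern_foot 0.68 [285. 252.   0.] [412. 401.]
side stand_middle 0.98 [547.  69.  62.] [286. 255.]
side stand 0.6 [544.  65.  22.] [289.
[... 195 characters left out ...]
ice_a 0.64 [370. 120.  23.] [376. 313.]
side ramekin 0.73 [589. 193.  21.] [235. 314.]
side tin 0.94 [666.  22.  24.] [237. 243.]
side tin 0.61 [ 498. -160.   23.] [347. 210.]
side board 0.88 [527.  36.  -2.] [303. 273.]
side board 0.64 [543. 281.  22.] [237. 361.]
side board 0.53 [566.  44.  64.] [281. 243.]
wrist lantern_foot 0.75 [563.  43.  59.] [223. 183.]
wrist stand_middle 0.92 [541.  67.  58.] [195. 155.]
wrist stand 0.95 [546.  68.  16.] [215. 154.]
wrist slice_a 0.73 [546.  65.  57.] [202. 157.]
wrist slice_a 0.65 [380.  -0.  18.] [ 55. 223.]
wrist slice_a 0.62 [368. 121.  25.] [13. 93.]
wrist ramekin 0.97 [591. 187.  17.] [256.  15.]
wrist tin 0.61 [657.  16.  20.] [329. 208.]
1.5
```

```bash
python3 -c "
import cv2,numpy as np
a=cv2.imread('pics/scene0.png');w=cv2.imread('pics/wrist0.png')
cv2.imwrite('pics/mix.png',np.hstack([cv2.resize(a[190:310,280:460],(600,400))[:, :400],cv2.resize(w[80:280,120:320],(400,400))]))"
```

```text
(no output)
```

View pics/scene0.png

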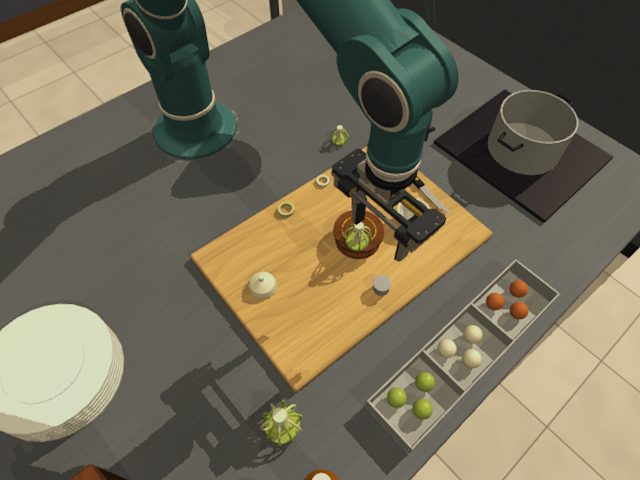

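View pics/mix.png

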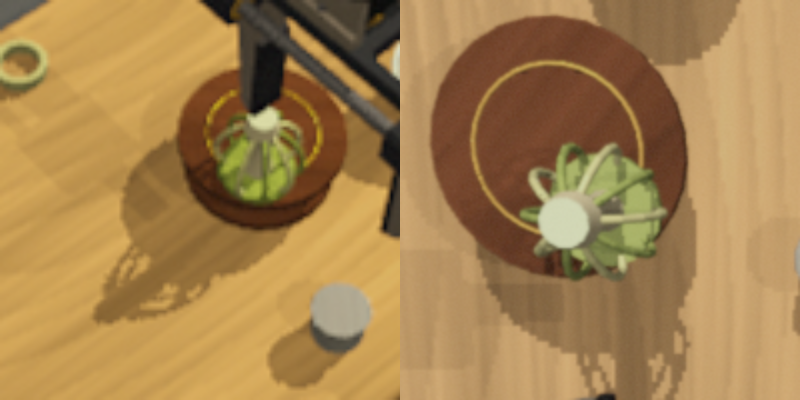

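Scene picture: three candidates. Small lantern on the table at (339,141), large one at (283,425), and the middle-sized one on the stand at (356,241). I choose the one on the stand. The crop confirms it stands over the near-right part of the ring, with the stub at wrist pixel ~(204,190) and the ring centre at ~(199,153).

```bash
cat >> h.py <<'E'
from scipy.spatial.transform import Rotation as Rot
def orient(d,a=0.1,s=-1):
    d=np.array([d[0],d[1],0.])/np.hypot(*d[:2]); e=np.array([0,0,1.])
    z=-np.cos(a)*e+np.sin(a)*d; y=s*(np.cos(a)*d+np.sin(a)*e)
    return Rot.from_matrix(np.c_[np.cross(y,z),y,z]).as_rotvec()
def look(tag,cams=('scene','side','wrist'),conf=.5):
    L=[];M=[]
    for c in cams:
        im=viewer.read_camera(c); ci=viewer.camera_info(c); save(im,c+tag)
        for n,S in (('lantern_foot',L),('stand_middle',M)):
            for d in viewer.pinpoint(n,c):
                X=w(d['at'],ci)
                if d['confidence']>conf and np.hypot(X[0]-545,X[1]-67)<60 and abs(X[2]-60)<12:
                    print(c,n,round(d['confidence'],2),X.round(1)); S.append(X)
    return L,M
E
python3 - <<'E'
from h import *
ci=viewer.camera_info('wrist')
print('ring',ray((199,153.5),60,ci),'stub',ray((204,190.5),122,ci))
im=cv2.cvtColor(cv2.imread('pics/wrist0.png'),cv2.COLOR_BGR2HSV)
# ring fit: brass pixels inside the stand
m=cv2.inRange(im,(18,110,130),(32,255,255)); m[:100]=0;m[205:]=0;m[:,:145]=0;m[:,255:]=0
p=np.argwhere(m)[:,::-1]; P=np.array([ray(q,60,ci)[:2] for q in p]); 
from scipy.optimize import least_squares
f=lambda c:np.hypot(*(P-c[:2]).T)-c[2]
r=least_squares(f,[545,67,36],loss='soft_l1');print('fit',r.x,len(p),np.abs(f(r.x)).mean())
L=np.array([564,43.]);M=np.array([545,67.]);d=(M-L)/np.linalg.norm(M-L)
for s in(1,-1):
  for k in (75,40): print(s,kin.ik([*(L-d*k),71],orient(d,s=s)))
E
```

```text
ring [544.74195933  67.98299242  60.        ] stub [566.36074477  42.45368488 122.        ]
fit [543.80277562  66.70561787  35.68374929] 569 2.797881980295823
1 [ 0.36947607  0.67432723 -0.49514583  1.72186831  0.28574097  0.88824434
  2.01172117]
1 [ 0.33940137  0.64386345 -0.50195684  1.78066119  0.27939629  0.85587369
  1.96603098]
-1 [-0.07346763  0.60796088  0.11742081  1.75451359 -0.19083005  0.85589792
 -0.74534664]
-1 [-0.11218014  0.57621231  0.10678005  1.8130842  -0.18809094  0.82457815
 -0.78924365]
```

```bash
python3 - <<'E'
from h import *
L=np.array([565.5,42.5]);M=np.array([545,67.5]);d=(M-L)/np.linalg.norm(M-L); o=orient(d)
grip(0.0)
p=L-d*78
robot.movep([*p,150],o); robot.servo_line([*p,71],feed=80); 
robot.servo_line([*(L-d*53),71],feed=40); robot.hold(.3)
s=robot.observe();print(s['t'],s['tcp_pos'],s['grip_width'],s['contact_force'].round(2) if hasattr(s['contact_force'],'round') else s['contact_force'])
look('1')
a=cv2.imread('pics/side1.png');b=cv2.imread('pics/wrist1.png');c=cv2.imread('pics/scene1.png')
v=np.hstack([cv2.resize(a[180:300,220:340],(400,400),interpolation=2),cv2.resize(c[180:300,290:410],(400,400),interpolation=2)])
cv2.imwrite('pics/m1.png',v)
E
```

```text
5.7667 [599.16836971   1.29860704  70.94539241] 0.0036841861874774926 [0.38 0.13 0.15]
side lantern_foot 0.75 [567.7  40.2  63.5]
side stand_middle 0.79 [547.8  70.6  60.4]
wrist lantern_foot 0.71 [561.8  43.   59.6]
wrist lantern_foot 0.71 [545.4  65.5  57.9]
wrist stand_middle 0.66 [548.   65.8  61.4]
```

View pics/m1.png

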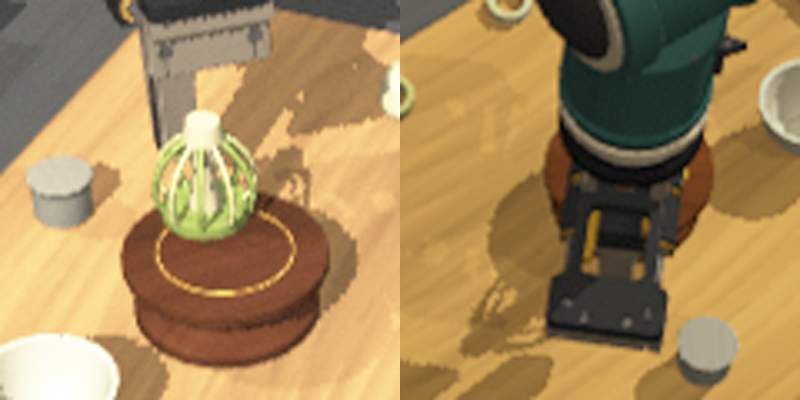

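View pics/wrist1.png

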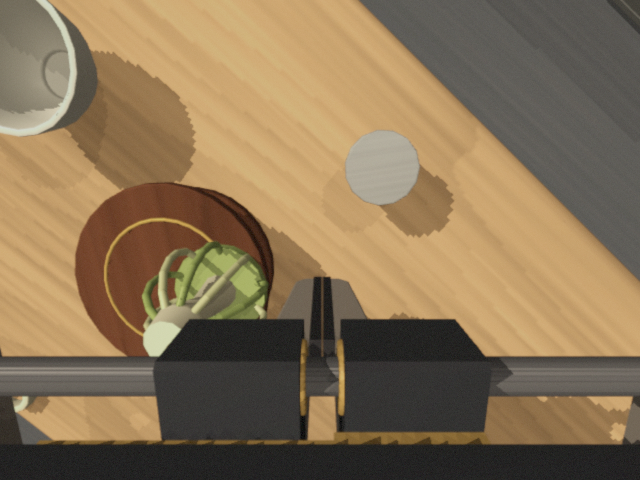

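```bash
python3 - <<'E'
from h import *
s=robot.observe();ci=viewer.camera_info('wrist');R=Rot.from_rotvec(s['tcp_rot']).as_matrix();T=np.array(s['tcp_pos'])
for dep in(0,-20,-40,-60,-70):
    print(dep,[proj(T+R@np.array([x,y,dep]),ci).round().tolist() for x,y in((10,0),(-10,0),(10,-18),(10,18),(10,-5),(-10,-18))])
ci=viewer.camera_info('side')
for dep in(0,-20,-50,-70,-88): print(dep,[proj((T+R@np.array([x,y,dep])),ci).round(1).tolist() for x,y in((0,0),(0,-18),(0,18),(10,0),(-10,0))])
a=cv2.imread('pics/side1.png')
v=cv2.resize(a[190:260,240:320],(800,600)[:1]*1+(700,) if 0 else (686,600),interpolation=cv2.INTER_CUBIC);cv2.imwrite('pics/m2.png',v)
E
```

```text
0 [[321.0, 276.0], [321.0, 314.0], [284.0, 276.0], [359.0, 276.0], [311.0, 276.0], [285.0, 314.0]]
-20 [[321.0, 291.0], [321.0, 333.0], [280.0, 291.0], [363.0, 291.0], [310.0, 291.0], [281.0, 333.0]]
-40 [[321.0, 310.0], [321.0, 357.0], [274.0, 310.0], [369.0, 310.0], [308.0, 310.0], [275.0, 357.0]]
-60 [[321.0, 335.0], [321.0, 389.0], [266.0, 335.0], [376.0, 335.0], [306.0, 335.0], [268.0, 389.0]]
-70 [[321.0, 351.0], [321.0, 409.0], [261.0, 351.0], [381.0, 351.0], [304.0, 351.0], [263.0, 409.0]]
0 [[272.6, 223.9], [275.4, 228.3], [269.9, 219.6], [267.5, 224.9], [277.7, 222.8]]
-20 [[271.8, 214.5], [274.6, 218.8], [269.1, 210.3], [266.6, 215.5], [277.0, 213.4]]
-50 [[270.6, 200.0], [273.4, 204.1], [267.8, 195.9], [265.3, 201.0], [275.8, 198.9]]
-70 [[269.7, 190.0], [272.6, 194.1], [266.9, 186.1], [264.3, 191.0], [275.0, 189.0]]
-88 [[268.9, 180.8], [271.8, 184.8], [266.1, 177.0], [263.5, 181.8], [274.3, 179.9]]
```

View pics/m2.png

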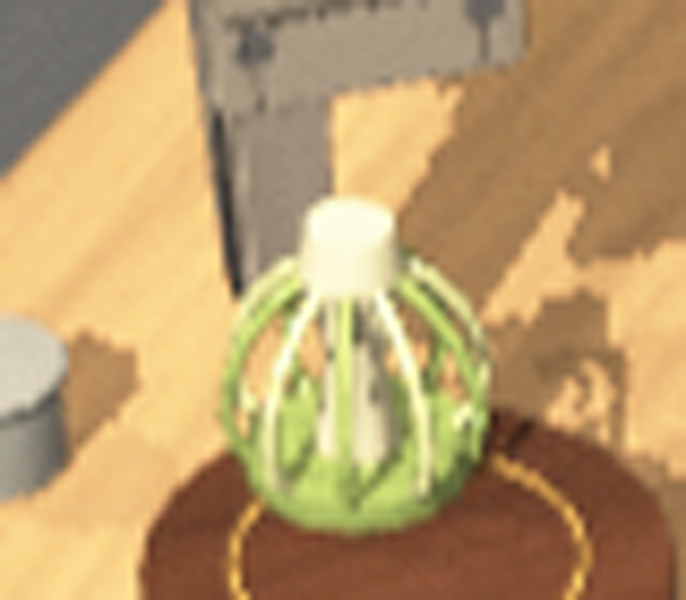

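The fingers stand about 5 mm short of the lantern. Their backs taper towards the tips, to about ±13.5 mm there, so I tilt the hand a little more. That makes the contact fall at the lower edge of the widest band. Next comes tap one, about half way.

```bash
python3 - <<'E'
from h import *
L=np.array([565.5,42.5]);M=np.array([545,67.5]);d=(M-L)/np.linalg.norm(M-L); o=orient(d,.2)
g=lambda k,f:robot.servo_line([*(L-d*k),71],feed=f)
robot.servo_line([*(L-d*60),71],feed=50,rotation=o)
g(49,30); robot.hold(.2); f0=np.array(robot.observe()['contact_force'])
for k in (45,41,36,31,28):
    g(k,12); s=robot.observe(); df=np.array(s['contact_force'])-f0; print(k,round(s['t'],2),df.round(2),'along',round(df[:2]@d,2))
g(60,40); robot.hold(.3); print(robot.observe()['t'])
look('2',('side','wrist'))
a=cv2.imread('pics/side2.png');b=cv2.imread('pics/wrist2.png')
cv2.imwrite('pics/m3.png',np.hstack([cv2.resize(a[190:290,230:330],(400,400),interpolation=2),cv2.resize(b[160:400,60:300],(400,400),interpolation=2)]))
E
```

```text
45 7.71 [-1.02  0.27  2.02] along 0.86
41 8.19 [ 0.11 -1.01  0.48] along -0.85
36 8.76 [ 0.07 -0.4   0.52] along -0.35
31 9.32 [-0.22  0.67  0.86] along 0.66
28 9.72 [-0.37 -0.3   0.56] along 0.0
10.975
side stand_middle 0.93 [545.2  70.3  64.1]
wrist lantern_foot 0.86 [554.7  53.   57.1]
```

View pics/m3.png

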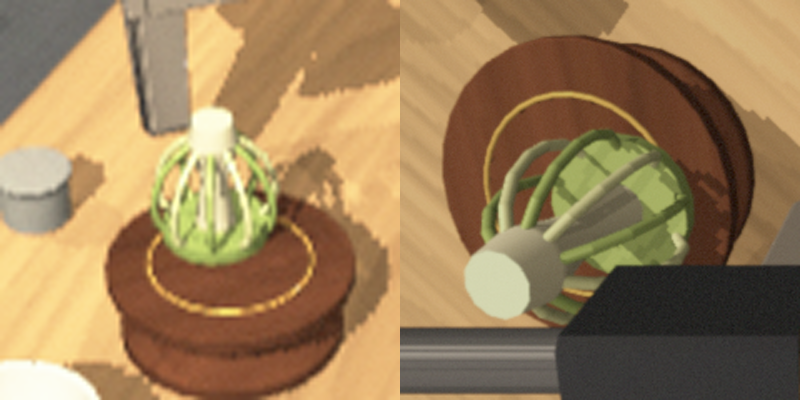

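```bash
python3 - <<'E'
from h import *
ci=viewer.camera_info('wrist');cs=viewer.camera_info('side')
print('wrist stub',ray((119,331),122,ci),'side stub',ray((283,219.3),122,cs),'side ring',ray((287.75,256.75),60,cs))
print('side0 stub check: 566,42.5 ->',proj((566,42.5,122),cs))
c0=proj((545,67.5,60),ci);print('M in wrist',c0,'rel crop',(c0-[60,160])/.6)
E
```

```text
wrist stub [557.58782624  50.81245101 122.        ] side stub [557.48140127  49.9476545  122.        ] side ring [542.31429326  71.53361188  60.        ]
side0 stub check: 566,42.5 -> [279.98302062 216.09462263]
M in wrist [165.64837223 276.35542622] rel crop [176.08062039 193.92571037]
```

```bash
python3 - <<'E'
from h import *
L=np.array([556.7,51.5]);M=np.array([544.8,67.8]);d=(M-L)/np.linalg.norm(M-L); o=orient(d,.2)
g=lambda k,f,**q:robot.servo_line([*(M-d*k),71],feed=f,**q)
print(np.linalg.norm(M-L),d)
g(85,40,rotation=o); g(65,30); g(44,12); robot.hold(.2); g(75,35)
robot.servo_line([*(M-d*95),110],feed=80); robot.hold(.3); s=robot.observe();print(s['t'])
look('3',('side','wrist'))
ci=viewer.camera_info('wrist');print(proj((*M,60),ci))
a=cv2.imread('pics/side3.png');b=cv2.imread('pics/wrist3.png')
cv2.imwrite('pics/m4.png',np.hstack([cv2.resize(a[190:290,230:330],(400,400),interpolation=2),cv2.resize(b[160:400,60:300],(400,400),interpolation=2)]))
E
```

```text
20.181674856165976 [-0.58964383  0.80766339]
16.6
side lantern_foot 0.6 [550.2  63.9  62.9]
side stand_middle 0.56 [547.3  68.1  63. ]
wrist lantern_foot 0.75 [541.2  63.8  61.7]
[197.09684794 257.76228897]
```

View pics/m4.png

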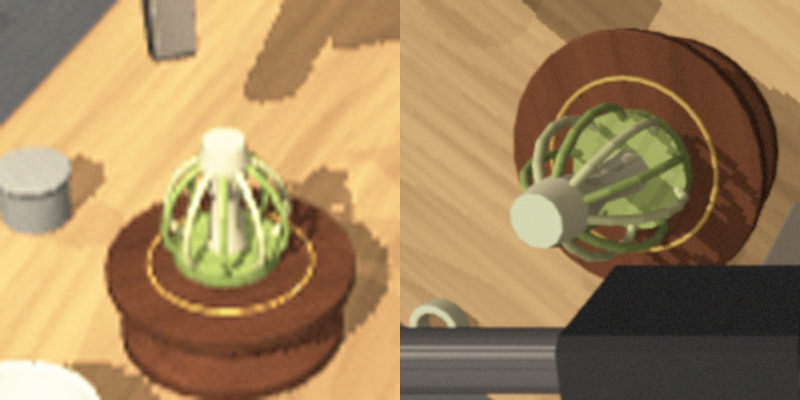

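```bash
python3 - <<'E'
from h import *
ci=viewer.camera_info('wrist');cs=viewer.camera_info('side')
print('wrist stub',ray((142,291),122,ci),'side stub',ray((285.75,224.5),122,cs))
M=np.array([544.8,67.8]); o=Rot.from_rotvec(orient((-.59,.807),0))
T=np.array(robot.observe()['tcp_pos']); Rt=Rot.from_rotvec(robot.observe()['tcp_rot']).as_matrix()
c=Rt.T@(-np.array(ci['R']).T@np.array(ci['t'])-T); print('cam in tool',c, 'optical', Rt.T@np.array(ci['R'])[2])
# view from above: camera over the stand, pulled slightly back so hand doesn't get over it
off=o.as_matrix()@c; p=M-off[:2]; print(p)
robot.servo_line([*T[:2],200],feed=120)
robot.movep([*p,200],o.as_rotvec()); robot.hold(.3)
look('4',('wrist','scene')); ci=viewer.camera_info('wrist'); q=proj((*M,60),ci); print(robot.observe()['t'],q)
b=cv2.imread('pics/wrist4.png'); x,y=np.clip(q.astype(int),[120,120],[520,360])
print(x,y);cv2.imwrite('pics/m5.png',cv2.resize(b[y-120:y+120,x-120:x+120],(600,600),interpolation=2))
E
```

```text
wrist stub [547.61524061  63.90725365 122.        ] side stub [547.40547503  62.92868654 122.        ]
cam in tool [  67.12137971    0.34095386 -169.22713571] optical [-2.42178066e-01  1.08387685e-04  9.70231814e-01]
[490.41417833  28.46072872]
wrist lantern_foot 0.63 [548.   64.9  61.6]
scene stand_middle 0.84 [542.1  65.3  61.2]
18.95 [321.84477818 154.41813825]
321 154
```

View pics/m5.png

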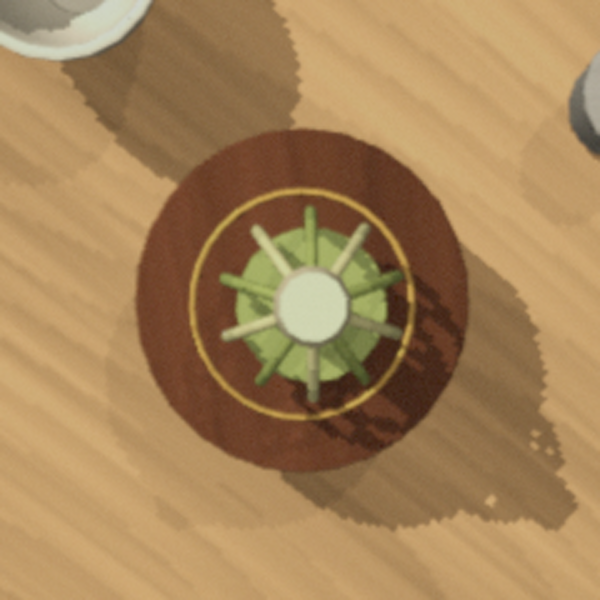

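Seen from directly above, the ring (centre ~(302,303), radius 112 px) shows all the way round. The ribs run from 219 to 403 px across and 206 to 402 px down, so the lantern is about 3 mm off centre. It stands upright and the hand is clear.

```bash
python3 -c "
from h import *
print(robot.job_done(), robot.observe()['t'])"
```

```text
the job is handed in; nothing more can be done
the job is handed in; nothing more can be done
```

The middle-sized lantern now stands about 3 mm from the stand's middle after two separate light taps, with the brass ring visible all round; the hand is clear and the job was handed in at about 19 s, with no verdict shown.

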